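# Unclamp the finished drafting weight and pack the set away

## Robot

A 6-joint arm with a two-finger parallel gripper is mounted at the origin on the work surface. World frame = base frame: x ahead of the robot, y to its left, z up, the work surface at z = 0. Lengths are in m, angles in rad, forces in N, time in s.
With the tool pointing down it reaches from about 0.3 to 0.85 m from the base axis. Payload 4.2 kg.
Tool frame: the origin (TCP) lies midway between the tips of the shut fingers; the grasp point (between the pads) lies 19 mm behind it (manip.tcp_to_grasp is the distance from the TCP to the grasp point, in m); z points along the fingers, y is the line along which they close (so a half turn about z gives the same grasp; the last joint's range is limited). The gripper opens to 91 mm and grips with 3 to 60 N. Pads are 32 mm wide; open, the fingers measure 118 mm over their backs; the gripper's body (76 mm by 178 mm) begins 60 mm behind the grasp point.
Start: joints at [-1.241, 0.32, 1.565, -0, 1.257, -0.02], TCP at [0.197, -0.54, 0.214] pointing down, gripper open.
Joint ranges: [-3.11, 3.11], [-0.84, 2.01], [0.21, 2.61], [-1.34, 4.49], [0.05, 2.63], [-2.56, 2.56]. Speed limits (rad/s): [2.57, 2.57, 3.14, 3.14, 3.14, 3.14].

## Interface

Orientations are given as a unit quaternion [w, x, y, z].
In Python, from rig import manip gives the robot as it stands.
- The arm moves only by the tool arm_command, never from a script. Its arguments are lists of equal length, an entry for each row: "claw": the finger opening in m, from 0 to 0.0912; "linear": the shift along the tool's x, y, z in m, a list of three; "turn": the turn about the tool's z in degrees. In form: {"claw": [claw, ...], "linear": [[tx, ty, tz], ...], "turn": [turn, ...]}. A call has 1 to 20 rows; each row shifts and turns the commanded pose from where the row before left it, along the tool's axes as they then stand; what a row does not reach is not made up. A row lasts 1/10 s, in which the tool goes at most 50 mm and 8.59 degrees, less where a joint would pass 70% of its speed; a pose out of reach is approached as far as the arm can. A call is refused whole if a number of a shift passes 0.05 or a number of a turn 8.59, either way. A call with a gripper value outside its range is refused whole. The fingers move at their own pace and stop on an object; "force" is the grip in N (left out, the last holds). Time passes only in rows, so rows that do not move let the fingers close. It gives the time, the measured TCP pose, the force, the opening and the grip force at its end, in the units of the state.
- manip.sense(): the state, without advancing time (a new reading comes with each control period).
- manip.snapshot(name): name is "scene" or "side" or "wrist"; returns a dict with "pixels" (420x560x3 uint8, blue, green, red), "depth" (420x560 float32, m along the optical axis (not along the pixel's ray), 0 where there is no reading), "fx", "fy", "cx", "cy" (pixels), "extrinsics" (4x4, takes a point from world to camera coordinates). Camera axes: x right, y down, z forward; pixel columns grow to the right and rows downward; lengths in m; the calibration is good to about 2 mm. A picture is of the moment at which its call begins.
- manip.close_job(): hands the job in; it is judged then, once.
The state is a dict: "clock": time; "joints": joint angles; "qd": joint speeds; "joint_torque": joint torques, N m; "ee_pos": TCP position; "tool_rot": TCP orientation; "contact_force": force on the tool from outside, world axes, zero at the start; "moment": the same for the moment, N m; "width": opening from 0.0 (shut) to 1.0 (fully open); "gripper_force": force on a finger pad.
Only numpy, scipy, OpenCV 4.12 (cv2) and the standard library are available. Lean on these libraries where they do the work, as an engineer would, in place of code of your own. Each camera call takes 0.05 s, during which the arm holds its last target. There are 200 camera calls.

## Task

Slide the vise jaw open, lift the finished drafting weight out, and pack it and every other drafting weight on the table into the organiser, one to a compartment, each standing flat on the compartment floor with its knob up. When all of them are in, flip the organiser's lid fully shut and slide the empty vise's jaw fully closed again; do not disturb the other things on the table.

Things in the scene. Friction and masses are not known exactly. Their poses are not given: they have to be found in the camera images.
- vise: small vise fixed to the table, 200 mm long (its x), 76 mm wide (its y). Origin on the table, under the middle of its width; the bed spans x = -110 to +90 mm, top 30 mm high. Fixed jaw at the +x end: face at x = +40 mm, 35 mm thick, top 49 mm high. The sliding jaw is on the -x side. The finished weight stands on the bed between the jaws, long side along vise y.
- vise_seat (a point): point on top of the vise bed (30 mm above the table) under the middle of the finished weight's place between the jaws; axes as the vise.
- jaw (a joint): opening between the jaws, m: 0 = jaws meet, 0.075 = stop; starts at 0.031 to 0.034. Sliding jaw moves to the vise's -x as it grows; about 3 N friction, stays where left. Jaw 40 mm thick, top 57 mm above the table; a 5 mm lip at its top, 6 mm past its face, overhangs the weight's bar, so the weight lifts out only once the jaw is slid back 10 mm or more (25 mm is comfortable).
- jaw_tab (a point): centre of the upright aluminium tab on top of the sliding jaw, by which the jaw is moved: 10 mm thick along vise x, 44 mm wide along vise y, from 57 to 89 mm above the table. This point is half-way up, 73 mm above the table, 30 mm behind (-x of) the sliding jaw's face. Axes as the vise.
- organiser: black plastic tray fixed to the table, 78 mm (its x) by 204 mm (its y); walls and dividers 26 mm high, 4 mm thick; floor 5 mm thick. Origin on the table under its middle. Four compartments in a row, each 70 (x) by 46 (y) mm inside, centred at x = 0, y = -75, -25, 25, 75 mm: each takes one weight, long side along the organiser's x. Lid hinged along the +x edge.
- lid (a joint): angle of the organiser's flip-top lid, rad: 0 = fully shut, 1.9 = fully open; starts open, at 1.6 to 1.85. A stiff hinge: it stays about where left, and 1 to 3 N at its free edge moves it; from behind (organiser's +x side) it can be pushed over and then down onto the tray.
- lid_hinge (a point): middle of the hinge line: organiser x = +39 mm, y = 0, 26.5 mm above the table; axes turn with the lid (y along the hinge). The lid is a black hood, open below: in this frame it fills x = -78 to 0, y = -102 to 102, z = 0 to 48 mm, top plate 4 mm and skirts 3 mm thick; shut, it stands 75 mm above the table.
- finished_weight_centre (a point): the finished drafting weight: steel bar 60 x 30 x 20 mm (long side its x) with an upright round black knob, 18 mm across, 34 mm tall, in the middle of its top; 54 mm tall in all, 0.2 to 0.35 kg. This point is its centre, 27 mm above its underside (on the knob, 7 mm above the bar); z up along the knob. It starts clamped in the vise.
- weight_a_centre (a point): loose drafting weight: steel bar 60 x 30 x 20 mm (long side its x) with an upright round black knob, 18 mm across, 34 mm tall, in the middle of its top; 54 mm tall in all, 0.2 to 0.35 kg. This point is its centre, 27 mm above its underside (on the knob, 7 mm above the bar); z up along the knob. Starts standing on the table between vise and organiser; may be absent.
- weight_b_centre (a point): loose drafting weight: steel bar 60 x 30 x 20 mm (long side its x) with an upright round black knob, 18 mm across, 34 mm tall, in the middle of its top; 54 mm tall in all, 0.2 to 0.35 kg. This point is its centre, 27 mm above its underside (on the knob, 7 mm above the bar); z up along the knob. Starts standing on the table between vise and organiser; may be absent.
- weight_c_centre (a point): loose drafting weight: steel bar 60 x 30 x 20 mm (long side its x) with an upright round black knob, 18 mm across, 34 mm tall, in the middle of its top; 54 mm tall in all, 0.2 to 0.35 kg. This point is its centre, 27 mm above its underside (on the knob, 7 mm above the bar); z up along the knob. Starts standing on the table between vise and organiser; may be absent.
- finished_weight: the same weight, origin at the centre of its underside; axes as above.
- weight_a: the same weight, origin at the centre of its underside; axes as above.
- weight_b: the same weight, origin at the centre of its underside; axes as above.
- weight_c: the same weight, origin at the centre of its underside; axes as above.
- coaster: white ceramic coaster, 96 mm across, 8 mm thick; a bystander. Origin at the centre of its underside.
- tape_holder: stainless steel tape roll holder, 100 x 55 x 68 mm; a bystander. Origin at the centre of its underside.
- folding_rule: folded wooden rule, 16 x 239 x 15 mm, lying flat; a bystander. Origin at the centre of its underside.
- pencil_grip: orange silicone pencil grip, 38 x 13 x 12 mm, lying flat; a bystander. Origin at the centre of its underside.
Things that resemble listed ones, but are neither listed nor needed, are in the scene too. Leave any purple look-alike of the weight_a alone.

How it is judged:
By the outcome, as a careful person would: the job done as asked, in the order asked, and still so for the second after the job is handed in, with the robot touching nothing.
Of weight_a, weight_b, weight_c only 2 to 3 are there at a start; the rules pass over those that are not, and their reading is None.
At some moment in a run one of weight_a, weight_b, weight_c may be knocked a few centimetres aside while the robot is not near it.
It also fails if it takes over 208 s, if anything falls off the work surface, if the arm or the gripper's body presses on something with over 40 N, if the wrist force passes 120 N, or if a joint passes its speed limit or range.

## Working session

There is one attempt and no reset: what is moved stays moved. The work goes in short steps, Python scripts to look and compute and a tool call to move; the robot and the scene stay as the last step left them, time stands still between calls to the robot, and variables do not carry over. Pictures are saved under pics/ and viewed, at most 14 in all, crops included, and the job is handed in when it is done.

Besides the shell and the picture viewer there is one more tool, called after ">>>" in YAML: its name, and indented under it one key for each argument. arm_command: Moves the arm, as the interface text tells. Its arguments: {"type":"object","properties":{"claw":{"type":"array","items":{"type":"number"}},"linear":{"type":"array","items":{"type":"array","items":{"type":"number"}}},"turn":{"type":"array","items":{"type":"number"}},"force":{"type":"number"}},"required":["claw","linear","turn"]}

```bash
mkdir -p pics; ls; cat > h.py <<'E'
import numpy as np, cv2
from rig import manip
def snap(n,f):
    s=manip.snapshot(n); cv2.imwrite('pics/'+f+'.png',s['pixels']); np.savez('pics/'+f+'.npz',**s); return s
def cloud(s):
    d=np.asarray(s['depth']); v,u=np.mgrid[:d.shape[0],:d.shape[1]]
    P=np.stack([(u-s['cx'])/s['fx']*d,(v-s['cy'])/s['fy']*d,d,np.ones_like(d)],-1)
    W=P@np.linalg.inv(s['extrinsics']).T
    W=W[...,:3]; W[d==0]=np.nan; return W
E
python3 - <<'E'
from h import *
s=snap('scene','s1'); t=snap('side','t1')
st=manip.sense(); print({k:np.round(v,3) for k,v in st.items()}, manip.tcp_to_grasp)
for q in (s,t): print(np.round(np.linalg.inv(q['extrinsics']),3).tolist())
E
```

```text
pics
{'clock': np.float64(0.1), 'joints': array([-1.241,  0.32 ,  1.566,  0.   ,  1.257, -0.02 ]), 'qd': array([ 0.001, -0.002, -0.003, -0.002, -0.   ,  0.001]), 'joint_torque': array([-1.0000e-03, -4.1334e+01, -2.3251e+01,  7.3000e-02,  4.2000e-02,
       -0.0000e+00]), 'ee_pos': array([ 0.197, -0.54 ,  0.213]), 'tool_rot': array([-0.001,  0.985,  0.174, -0.   ]), 'contact_force': array([-0.073, -0.412,  0.15 ]), 'moment': array([0.034, 0.012, 0.005]), 'gripper_force': np.float64(0.0), 'width': np.float64(1.003)} 0.0188
[[-0.516, 0.643, -0.565, 1.242], [0.857, 0.39, -0.337, 0.484], [0.004, -0.658, -0.753, 0.993], [0.0, 0.0, 0.0, 1.0]]
[[-0.926, -0.264, 0.27, 0.249], [-0.378, 0.615, -0.692, 0.89], [0.017, -0.743, -0.669, 0.872], [0.0, 0.0, 0.0, 1.0]]
```

View pics/s1.png

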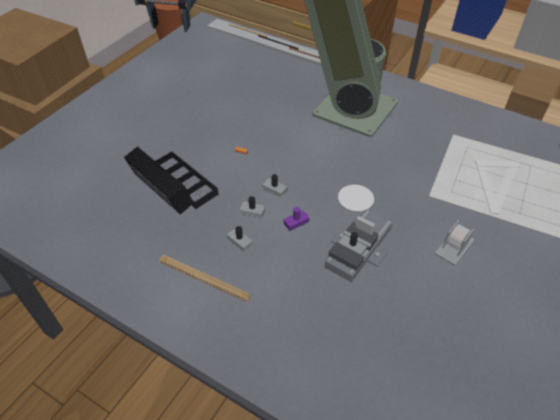

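View pics/t1.png

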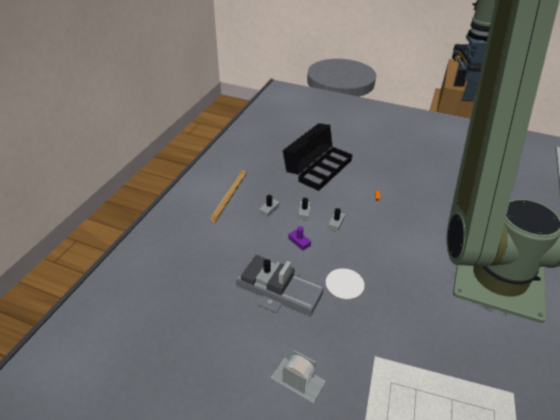

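The scene view shows three loose weights with knobs near (275,180), (252,203) and (239,232), plus the purple look-alike at (296,213). The vise holds the finished weight at (353,239), with its tab at (366,224). The organiser is at (180,180) with its lid up.

```bash
python3 - <<'E'
from h import *
from scipy import ndimage
clouds=[]
for f in ('s1','t1'):
    s=dict(np.load(f'pics/{f}.npz')); W=cloud(s); clouds.append((s['pixels'].reshape(-1,3),W.reshape(-1,3)))
px=np.vstack([c[0] for c in clouds]);W=np.vstack([c[1] for c in clouds])
# topdown height/color map 1.5mm
x0,x1,y0,y1=0.2,0.8,-0.35,0.45
r=0.001
m=(W[:,0]>x0)&(W[:,0]<x1)&(W[:,1]>y0)&(W[:,1]<y1)&(W[:,2]<.3)
p=px[m];w=W[m];o=np.argsort(w[:,2]);p=p[o];w=w[o]
H=int((x1-x0)/r);Wd=int((y1-y0)/r)
im=np.zeros((H,Wd,3),np.uint8)
i=((x1-w[:,0])/r).astype(int).clip(0,H-1);j=((y1-w[:,1])/r).astype(int).clip(0,Wd-1)
for a,b,c in zip(i,j,p): cv2.circle(im,(int(b),int(a)),1,c.tolist(),-1)
cv2.imwrite('pics/top.png',im)
# per camera blobs for z>0.012
for k,(f,(pp,ww)) in enumerate(zip(('s1','t1'),clouds)):
    print(f, 'table z med',np.nanmedian(ww[(ww[:,0]>.3)&(ww[:,0]<.7)&(abs(ww[:,1])<.3)][:,2]))
    M=((ww[:,2]>.008)&(ww[:,2]<.2)&(ww[:,0]>.25)&(ww[:,0]<.85)&(abs(ww[:,1])<.5)).reshape(420,560)
    L,n=ndimage.label(M)
    for l in range(1,n+1):
        q=ww[(L==l).ravel()]
        if len(q)>15:
            col=pp[(L==l).ravel()].mean(0).astype(int)
            hi=q[q[:,2]>.040] 
            bar=q[(q[:,2]<.024)&(q[:,2]>.012)]
            bar=q[(q[:,2]>.016)&(q[:,2]<.0225)]
            ang=0
            if len(bar)>5: 
                rc=cv2.minAreaRect((bar[:,:2]*1000).astype(np.float32)); ang=rc
            print(len(q),col,q.mean(0).round(3),q.min(0).round(3),q.max(0).round(3),'knob',hi.mean(0).round(4) if len(hi) else None,np.round(np.hstack([ang[0],ang[1],ang[2]]),1) if ang else '')
E
```

```text
s1 table z med 0.0005535320401462429
2586 [39 36 35] [ 0.597 -0.253  0.064] [ 0.478 -0.385  0.008] [ 0.665 -0.149  0.116] knob [ 0.6243 -0.2588  0.0882] [ 563.1 -263.6  210.   128.    75.4]
47 [ 64 110 172] [ 0.358 -0.193  0.011] [ 0.348 -0.213  0.008] [ 0.366 -0.174  0.017] knob None 
289 [109 106 103] [ 0.441 -0.027  0.024] [ 0.421 -0.061  0.008] [0.455 0.002 0.056] knob [ 0.4393 -0.0297  0.0493] [437.6 -29.5  59.   32.7  89.4]
24 [194 191 192] [0.33  0.167 0.01 ] [0.318 0.151 0.008] [0.339 0.182 0.013] knob None 
312 [112 109 106] [ 0.539 -0.034  0.025] [ 0.512 -0.07   0.008] [ 0.56  -0.004  0.058] knob [ 0.5372 -0.0351  0.0501] [535.7 -37.1  33.4  60.8  15.6]
321 [126  60  99] [0.511 0.08  0.025] [0.475 0.053 0.008] [0.54  0.105 0.059] knob [0.5095 0.0792 0.0495] [507.8  78.7  31.2  60.7  61.6]
2507 [104 100  98] [0.518 0.253 0.042] [0.393 0.184 0.008] [0.6   0.306 0.091] knob [0.5281 0.248  0.0564] [501.2 249.3 197.8  94.    1.6]
534 [139 138 138] [0.384 0.449 0.052] [0.344 0.423 0.008] [0.404 0.474 0.07 ] knob [0.3822 0.4485 0.0586] [384.4 457.6  32.9  63.8  36.4]
324 [110 107 
[... 908 characters left out ...]
0.5314 -0.0331  0.0509] [532.6 -36.6  28.7  62.1  19.5]
228 [97 97 94] [ 0.432 -0.02   0.027] [ 0.418 -0.06   0.008] [0.449 0.003 0.058] knob [ 0.4337 -0.026   0.0505] [434.2 -29.9  60.4  29.9  87.7]
284 [121  41  92] [0.502 0.085 0.025] [0.472 0.053 0.008] [0.538 0.107 0.059] knob [0.5034 0.082  0.0512] [505.1  79.3  32.3  62.5  64. ]
2965 [99 95 93] [0.488 0.263 0.039] [0.391 0.188 0.008] [0.594 0.315 0.093] knob [0.5193 0.2544 0.0577] [483.7 282.3 210.7  68.7  16. ]
686 [208 210 212] [0.351 0.174 0.01 ] [0.305 0.125 0.008] [0.397 0.219 0.015] knob None 
950 [134 136 135] [0.369 0.458 0.053] [0.341 0.42  0.008] [0.41  0.477 0.072] knob [0.3677 0.4548 0.0611] [362.7 465.6  63.7  32.   29.9]
```

View pics/top.png

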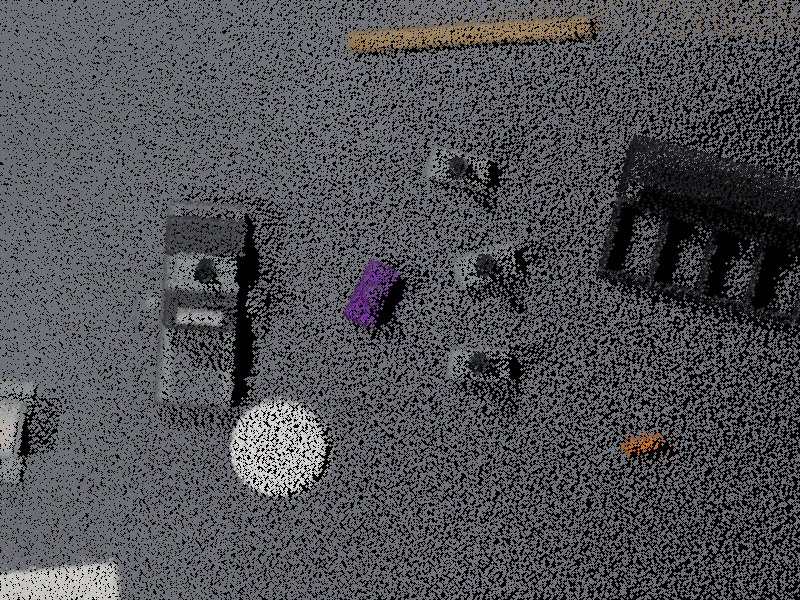

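The top map (1 mm/px, world x up, world y left) shows:
- The vise tab is at (200,317), about world (0.483, 0.250), with the vise's +x pointing roughly along world +x.
- The organiser's lid is on its far side, and its yaw is about -15°.
- The loose weights are near (0.435,-0.029), (0.534,-0.036) and (0.632,-0.008).

I'll move above the vise first.

```bash
cat >> h.py <<'E'
def psi():
    w,x,y,z=manip.sense()['tool_rot']; return np.degrees(np.arctan2(2*(x*y+w*z),1-2*(y*y+z*z)))
def plan(x,y,z,ps=None):
    "turn (deg) then shift in tool axes (mm)"
    p=manip.sense()['ee_pos']; a=psi(); ps=a if ps is None else ps
    t=(a-ps+180)%360-180; d=np.array([x,y,z])-p; c,s=np.cos(np.radians(ps)),np.sin(np.radians(ps))
    print('turn %.1f shift mm x %.1f y %.1f z %.1f'%(t,1e3*(d[0]*c+d[1]*s),1e3*(d[0]*s-d[1]*c),-1e3*d[2]))
E
python3 -c "
from h import *
print(psi()); plan(.50,.22,.28,87.5); plan(.50,.22,.28)"
```

```text
20.043178212889284
turn -67.5 shift mm x 772.3 y 269.6 z -66.8
turn 0.0 shift mm x 545.1 y -609.9 z -66.8
```

>>> arm_command:
  claw: [0.06,0.06,0.06,0.06,0.06,0.06,0.06,0.06,0.06,0.06,0.06,0.06]
  linear:
    - [0,0,-0.0055]
    - [0,0,-0.0055]
    - [0,0,-0.0055]
    - [0,0,-0.0055]
    - [0,0,-0.0055]
    - [0,0,-0.0055]
    - [0,0,-0.0055]
    - [0,0,-0.0055]
    - [0,0,-0.0055]
    - [0,0,-0.0055]
    - [0,0,-0.0055]
    - [0,0,-0.0055]
  turn: [-5.6,-5.6,-5.6,-5.6,-5.6,-5.6,-5.6,-5.6,-5.6,-5.6,-5.6,-5.6]

```text
clock: 1.3
ee_pos: [0.197, -0.5399, 0.2797]
tool_rot: [-0.0, 0.723, 0.691, 0.0]
contact_force: [0.6, 0.0, 1.4]
width: 0.656
gripper_force: 0.0
```

>>> arm_command:
  claw: [0.06,0.06,0.06,0.06,0.06,0.06,0.06,0.06,0.06,0.06,0.06,0.06,0.06,0.06,0.06,0.06,0.06,0.06,0.06,0.06]
  linear:
    - [0.039,0.0135,0]
    - [0.039,0.0135,0]
    - [0.039,0.0135,0]
    - [0.039,0.0135,0]
    - [0.039,0.0135,0]
    - [0.039,0.0135,0]
    - [0.039,0.0135,0]
    - [0.039,0.0135,0]
    - [0.039,0.0135,0]
    - [0.039,0.0135,0]
    - [0.039,0.0135,0]
    - [0.039,0.0135,0]
    - [0.039,0.0135,0]
    - [0.039,0.0135,0]
    - [0.039,0.0135,0]
    - [0.039,0.0135,0]
    - [0.039,0.0135,0]
    - [0.039,0.0135,0]
    - [0.039,0.0135,0]
    - [0.03,0.0135,0]
  turn: [0,0,0,0,0,0,0,0,0,0,0,0,0,0,0,0,0,0,0,0]

```text
clock: 3.3
ee_pos: [0.5039, 0.2192, 0.2793]
tool_rot: [-0.0, 0.723, 0.69, -0.0]
contact_force: [0.9, -0.6, 0.0]
width: 0.661
gripper_force: 0.0
```

```bash
python3 - <<'E'
from h import *
print(manip.sense()['ee_pos'].round(4) if hasattr(manip.sense()['ee_pos'],'round') else manip.sense()['ee_pos'],psi())
s=snap('wrist','w1'); print(np.linalg.inv(s['extrinsics']).round(3).tolist(),s['fx'])
E
```

```text
[0.5039 0.2192 0.2793] 87.32538641476017
[[0.999, -0.044, -0.012, 0.507], [-0.045, -0.968, -0.246, 0.287], [-0.001, 0.246, -0.969, 0.45], [0.0, 0.0, 0.0, 1.0]] 326.916080917778
```

View pics/w1.png

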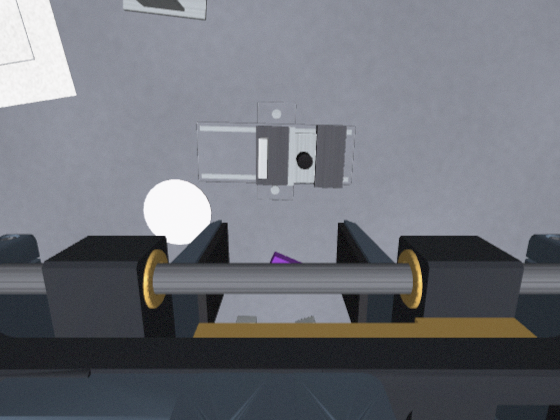

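The wrist view shows the vise at (275,155), its white tab at (262,158) and the knob at (304,160). The vise is almost aligned with the image rows. I'll measure them.

```bash
python3 - <<'E'
from h import *
s=dict(np.load('pics/w1.npz')); W=cloud(s)
R=W[100:205,180:370].reshape(-1,3); uv=np.mgrid[100:205,180:370].reshape(2,-1).T
def rep(n,m):
    q=R[m]; rc=cv2.minAreaRect((q[:,:2]*1000).astype(np.float32)); print(n,len(q),q.mean(0).round(4),'rect',np.round(rc[0],1),np.round(rc[1],1),round(rc[2],2))
z=R[:,2]; Y=R[:,1]
c=s['pixels'][100:205,180:370].reshape(-1,3).mean(1)
u=uv[:,1];v=uv[:,0]
rep('tab',(z>.083)&(z<.095)&(u<280))
rep('tabw',(c>200)&(u<270)&(u>254)&(z>.07))
rep('knob',(z>.078)&(u>285))
rep('sj',(z>.053)&(z<.061)&(u>245))
rep('fj',(z>.0455)&(z<.0525)&(u>316))
rep('bar',(z>.046)&(z<.054)&(u>292)&(u<314))
rep('vise',(z>.024))
rep('bed',(z>.024)&(u<250))
E
```

```text
tab 385 [0.4826 0.2495 0.0879] rect [482.6 248.9] [43.1 10. ] 86.37
tabw 304 [0.4827 0.2497 0.0881] rect [482.7 249.4] [41.9  7.9] 86.44
knob 200 [0.5293 0.2433 0.0833] rect [529.2 243.1] [17.  16.9] 89.14
sj 1844 [0.499  0.2489 0.0561] rect [502.1 247.2] [70.2 58.6] 86.27
fj 1730 [0.563  0.2445 0.0486] rect [562.5 242.7] [76.2 35.2] 85.86
bar 724 [0.5302 0.2439 0.0495] rect [530.2 242.9] [58.8 23.7] 87.94
vise 9408 [0.4955 0.2495 0.0439] rect [495.3 247.4] [ 76.3 200.1] 85.93
bed 3111 [0.4296 0.2534 0.0296] rect [428.8 252.2] [76.2 66.9] 85.95
```

```bash
python3 -c "
from h import *
plan(.4826,.2488,.063,86)"
```

```text
turn 1.4 shift mm x 24.0 y -25.4 z 215.7
```

>>> arm_command:
  claw: [0.03,0.03,0.03,0.03,0.03,0.03,0.03,0.03,0.03,0.03,0.03,0.03,0.03,0.03]
  linear:
    - [0,0,0]
    - [0.012,-0.0127,0]
    - [0.012,-0.0127,0]
    - [0,0,0.025]
    - [0,0,0.025]
    - [0,0,0.025]
    - [0,0,0.025]
    - [0,0,0.025]
    - [0,0,0.025]
    - [0,0,0.02]
    - [0,0,0.02]
    - [0,0,0.015]
    - [0,0,0.01]
    - [0,0,0]
  turn: [1.4,0,0,0,0,0,0,0,0,0,0,0,0,0]

```text
clock: 4.75
ee_pos: [0.4791, 0.2414, 0.0639]
tool_rot: [-0.0, 0.733, 0.681, -0.002]
contact_force: [-0.1, 0.2, -0.5]
width: 0.326
gripper_force: 0.0
```

>>> arm_command:
  claw: [0.005,0.005,0.005,0.005,0.005,0.005]
  linear:
    - [0,0,0]
    - [0,0,0]
    - [0,0,0]
    - [0,0,0]
    - [0,0,0]
    - [0,0,0]
  turn: [0,0,0,0,0,0]
  force: 20

```text
clock: 5.35
ee_pos: [0.4813, 0.2428, 0.0658]
tool_rot: [0.001, 0.732, 0.681, 0.001]
contact_force: [2.8, -2.3, 6.2]
width: 0.109
gripper_force: 20.0
```

>>> arm_command:
  claw: [0.005,0.005,0.005,0.005,0.005,0.005,0.005,0.005,0.03,0.03,0.03,0.03,0.03]
  linear:
    - [0,-0.005,0]
    - [0,-0.005,0]
    - [0,-0.005,0]
    - [0,-0.005,0]
    - [0,-0.005,0]
    - [0,-0.003,0]
    - [0,0,0]
    - [0,0,0]
    - [0,0,0]
    - [0,0,0]
    - [0,0,0]
    - [0,0,-0.02]
    - [0,0,-0.025]
  turn: [0,0,0,0,0,0,0,0,0,0,0,0,0]

```text
clock: 6.65
ee_pos: [0.451, 0.2442, 0.109]
tool_rot: [-0.001, 0.732, 0.681, -0.002]
contact_force: [0.5, 0.2, 0.2]
width: 0.327
gripper_force: 0.0
```

```bash
python3 -c "
from h import *
print(manip.sense()['ee_pos'])
plan(.5293,.2433,.12,86)"
```

```text
[0.45095734 0.24422875 0.1089585 ]
turn -0.2 shift mm x 4.5 y 78.2 z -11.0
```

>>> arm_command:
  claw: [0.04,0.04,0.04,0.04,0.04,0.04,0.04,0.04,0.04,0.04,0.04,0.01,0.01,0.01,0.01,0.01,0.01]
  linear:
    - [0,0,-0.011]
    - [0.0045,0.02,0]
    - [0,0.02,0]
    - [0,0.02,0]
    - [0,0.018,0]
    - [0,0,0]
    - [0,0,0.02]
    - [0,0,0.02]
    - [0,0,0.012]
    - [0,0,0.008]
    - [0,0,0]
    - [0,0,0]
    - [0,0,0]
    - [0,0,0]
    - [0,0,0]
    - [0,0,0]
    - [0,0,0]
  turn: [0,0,0,0,0,0,0,0,0,0,0,0,0,0,0,0,0]
  force: 30

```text
clock: 8.35
ee_pos: [0.5306, 0.2437, 0.0616]
tool_rot: [0.0, 0.732, 0.681, 0.0]
contact_force: [-1.3, 0.5, 4.8]
width: 0.19
gripper_force: 30.0
```

>>> arm_command:
  claw: [0.01,0.01,0.01,0.01,0.01,0.01,0.01,0.01,0.01,0.01]
  linear:
    - [0,0,-0.01]
    - [0,0,-0.015]
    - [0,0,-0.02]
    - [0,0,-0.02]
    - [0,0,-0.02]
    - [0,0,-0.02]
    - [0,0,-0.02]
    - [0,0,-0.02]
    - [0,0,-0.02]
    - [0,0,-0.015]
  turn: [0,0,0,0,0,0,0,0,0,0]

```text
clock: 9.35
ee_pos: [0.5304, 0.2434, 0.242]
tool_rot: [0.0, 0.732, 0.681, 0.0]
contact_force: [0.4, -0.2, -3.4]
width: 0.186
gripper_force: 30.0
```

```bash
python3 - <<'E'
from h import *
s=snap('scene','s2')
cv2.imwrite('pics/s2c.png',cv2.resize(s['pixels'][120:300,100:440],None,fx=2,fy=2))
plan(.50,-.12,.25,-15)
E
```

```text
turn 100.8 shift mm x 63.7 y 359.7 z -5.5
```

View pics/s2c.png

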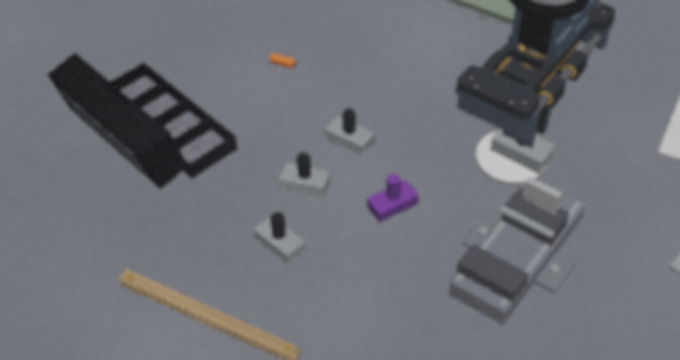

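The weight is held at (522,145) in the crop and the vise is empty at (520,250). Nothing else has moved. Now to the organiser for a look.

```bash
python3 -c "
from h import *
plan(.42,-.21,.25,-15)"
```

```text
turn 100.8 shift mm x 9.7 y 467.3 z -5.5
```

>>> arm_command:
  claw: [0.01,0.01,0.01,0.01,0.01,0.01,0.01,0.01,0.01,0.01,0.01,0.01,0.01,0.01,0.01,0.01,0.01,0.01]
  linear:
    - [0,0,0]
    - [0,0,0]
    - [0,0,0]
    - [0,0,0]
    - [0,0,0]
    - [0,0,0]
    - [0,0,0]
    - [0,0,0]
    - [0,0,0]
    - [0,0,0]
    - [0,0,0]
    - [0,0,0]
    - [0,0,0]
    - [0,0,0]
    - [0,0,0]
    - [0,0,0]
    - [0,0,0]
    - [0,0,0]
  turn: [5.6,5.6,5.6,5.6,5.6,5.6,5.6,5.6,5.6,5.6,5.6,5.6,5.6,5.6,5.6,5.6,5.6,5.6]

```text
clock: 11.2
ee_pos: [0.53, 0.2432, 0.2399]
tool_rot: [0.001, 0.991, -0.132, -0.001]
contact_force: [-0.4, -0.3, -2.9]
width: 0.19
gripper_force: 30.0
```

>>> arm_command:
  claw: [0.01,0.01,0.01,0.01,0.01,0.01,0.01,0.01,0.01,0.01,0.01,0.01,0.01,0.01,0.01,0.01,0.01,0.01,0.01,0.01]
  linear:
    - [0,0.012,0]
    - [0,0.024,0]
    - [0,0.025,0]
    - [0,0.025,0]
    - [0,0.025,0]
    - [0,0.025,0]
    - [0,0.025,0]
    - [0,0.025,0]
    - [0,0.025,0]
    - [0,0.025,0]
    - [0,0.025,0]
    - [0,0.025,0]
    - [0,0.025,0]
    - [0,0.025,0]
    - [0,0.025,0]
    - [0,0.025,0]
    - [0,0.025,0]
    - [0,0.025,0]
    - [0,0.025,0]
    - [0,0.02,0]
  turn: [0,0,0,0,0,0,0,0,0,0,0,0,0,0,0,0,0,0,0,0]

```text
clock: 13.2
ee_pos: [0.4047, -0.2225, 0.2406]
tool_rot: [0.0, 0.992, -0.129, -0.001]
contact_force: [-0.3, 0.5, -2.8]
width: 0.191
gripper_force: 30.0
```

```bash
python3 - <<'E'
from h import *
s=snap('wrist','w2'); print(manip.sense()['ee_pos'],psi())
E
```

```text
[ 0.4042033  -0.22504998  0.24057761] -14.93733823450269
```

View pics/w2.png

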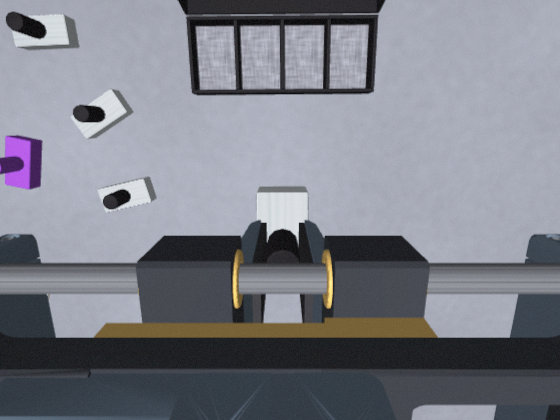

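The organiser is seen from above at rows 15–93, columns 190–377, nearly aligned with the tool. The held bar at (283,205) is straight.

```bash
python3 - <<'E'
from h import *
s=dict(np.load('pics/w2.npz')); W=cloud(s)
R=W[10:110,170:395].reshape(-1,3); P=s['pixels'][10:110,170:395].reshape(-1,3).mean(1)
z=R[:,2]
def rep(n,m):
    q=R[m]; rc=cv2.minAreaRect((q[:,:2]*1000).astype(np.float32)); print(n,len(q),q.mean(0).round(4),'rect',np.round(rc[0],1),np.round(rc[1],1),round(rc[2],2))
rim=(z>.022)&(z<.0285); rep('rim',rim)
rep('floor',(P>90)&(z<.012)&(z>.002)&(np.arange(len(z))//225<78)&(np.arange(len(z))%225>24)&(np.arange(len(z))%225<203))
# near edge fit
rc=cv2.minAreaRect((R[rim][:,:2]*1000).astype(np.float32)); b=cv2.boxPoints(rc); print(b.round(1))
# held bar
B=W[180:240,250:315].reshape(-1,3); B=B[(B[:,2]>.12)&(B[:,2]<.26)&np.isfinite(B[:,2])]
print(B.mean(0),np.median(B[:,2])); q=B[abs(B[:,2]-np.median(B[:,2]))<.004]; print(cv2.minAreaRect((q[:,:2]*1000).astype(np.float32)))
E
```

```text
rim 3529 [ 0.5468 -0.2605  0.0256] rect [ 540.8 -259.7] [204.3  83. ] 75.23
floor 9439 [ 0.5412 -0.2597  0.0049] rect [ 541.  -259.3] [195.1  66.7] 75.24
[[ 474.6 -347.9]
 [ 554.9 -369.1]
 [ 607.  -171.5]
 [ 526.7 -150.3]]
[ 0.42235163 -0.22837099  0.23169194] 0.2287082770556602
((419.6487121582031, -227.79388427734375), (29.637136459350586, 28.64866828918457), 74.32636260986328)
```

```bash
cat >> h.py <<'E'
ORG=np.array([.539,-.259]); OX=np.array([.967,-.255]); OY=np.array([.255,.967])
def slot(y): return ORG+y*OY-.001*OX
E
python3 -c "
from h import *
print(manip.sense()['ee_pos'],psi());plan(*slot(-.075),.0375,-14.8)"
```

```text
[ 0.4042033  -0.22504998  0.24057761] -14.93733823450269
turn -0.1 shift mm x 138.0 y 73.4 z 203.1
```

>>> arm_command:
  claw: [0.01,0.01,0.01,0.01,0.01,0.01,0.01,0.01,0.01,0.01,0.01,0.01,0.01,0.01,0.01,0.01]
  linear:
    - [0.016,0.009,0]
    - [0.022,0.012,0]
    - [0.022,0.012,0]
    - [0.022,0.012,0]
    - [0.022,0.012,0]
    - [0.022,0.012,0]
    - [0.012,0.0044,0]
    - [0,0,0]
    - [0,0,0.02]
    - [0,0,0.025]
    - [0,0,0.025]
    - [0,0,0.025]
    - [0,0,0.025]
    - [0,0,0.02]
    - [0,0,0.01]
    - [0,0,0]
  turn: [0,0,0,0,0,0,0,0,0,0,0,0,0,0,0,0]

```text
clock: 14.85
ee_pos: [0.5191, -0.3267, 0.0897]
tool_rot: [-0.001, 0.992, -0.13, -0.002]
contact_force: [-0.2, -0.1, -2.8]
width: 0.193
gripper_force: 30.0
```

```bash
python3 -c "
from h import *
print(manip.sense()['ee_pos'],psi());plan(*slot(-.075),.0375,-14.8)"
```

```text
[ 0.51907986 -0.3267243   0.08974575] -14.918765472080155
turn -0.1 shift mm x 1.0 y 4.4 z 52.2
```

>>> arm_command:
  claw: [0.01,0.01,0.01,0.01]
  linear:
    - [0.001,0.004,0]
    - [0,0,0.02]
    - [0,0,0]
    - [0,0,0]
  turn: [0,0,0,0]

```text
clock: 15.25
ee_pos: [0.5208, -0.3321, 0.0719]
tool_rot: [0.0, 0.991, -0.13, 0.0]
contact_force: [1.5, -0.7, -3.1]
width: 0.189
gripper_force: 30.0
```

```bash
python3 -c "
from h import *
plan(*slot(-.075),.0375,-14.8)"
```

```text
turn -0.2 shift mm x -2.1 y -0.3 z 34.4
```

Good. Lower gently, release and lift.

>>> arm_command:
  claw: [0.01,0.01,0.01,0.01,0.01,0.01]
  linear:
    - [-0.0015,0,0.01]
    - [0,0,0.01]
    - [0,0,0.008]
    - [0,0,0.005]
    - [0,0,0.001]
    - [0,0,0]
  turn: [0,0,0,0,0,0]

```text
clock: 15.85
ee_pos: [0.5192, -0.3315, 0.0368]
tool_rot: [0.0, 0.992, -0.13, 0.0]
contact_force: [0.7, 0.7, -3.6]
width: 0.189
gripper_force: 30.0
```

>>> arm_command:
  claw: [0.034,0.034,0.034,0.034,0.034,0.034,0.034,0.034,0.034,0.034,0.034,0.034]
  linear:
    - [0,0,0]
    - [0,0,0]
    - [0,0,0]
    - [0,0,-0.01]
    - [0,0,-0.02]
    - [0,0,-0.025]
    - [0,0,-0.025]
    - [0,0,-0.025]
    - [0,0,-0.025]
    - [0,0,-0.025]
    - [0,0,-0.025]
    - [0,0,-0.02]
  turn: [0,0,0,0,0,0,0,0,0,0,0,0]

```text
clock: 17.05
ee_pos: [0.5194, -0.3316, 0.2398]
tool_rot: [0.001, 0.991, -0.13, 0.001]
contact_force: [0.5, 0.5, 0.1]
width: 0.372
gripper_force: 0.0
```

```bash
python3 -c "
from h import *
plan(.54,-.15,.26,86); plan(.43,-.15,.26,86)"
```

```text
turn -101.0 shift mm x 182.6 y 7.9 z -20.2
turn -101.0 shift mm x 174.9 y -101.9 z -20.2
```

>>> arm_command:
  claw: [0.045,0.045,0.045,0.045,0.045,0.045,0.045,0.045,0.045,0.045,0.045,0.045,0.045,0.045,0.045,0.045]
  linear:
    - [0,0,-0.002]
    - [0,0,-0.002]
    - [0,0,-0.002]
    - [0,0,-0.002]
    - [0,0,-0.002]
    - [0,0,-0.002]
    - [0,0,-0.002]
    - [0,0,-0.002]
    - [0,0,-0.002]
    - [0,0,-0.002]
    - [0,0,0]
    - [0,0,0]
    - [0,0,0]
    - [0,0,0]
    - [0,0,0]
    - [0,0,0]
  turn: [-6.3,-6.3,-6.3,-6.3,-6.3,-6.3,-6.3,-6.3,-6.3,-6.3,-6.3,-6.3,-6.3,-6.3,-6.3,-6.3]

```text
clock: 18.65
ee_pos: [0.5191, -0.3314, 0.2581]
tool_rot: [0.001, 0.731, 0.683, 0.0]
contact_force: [-0.0, -0.7, -0.8]
width: 0.497
gripper_force: 0.0
```

>>> arm_command:
  claw: [0.045,0.045,0.045,0.045,0.045,0.045,0.045]
  linear:
    - [0.02,0,0]
    - [0.025,0,0]
    - [0.025,0,0]
    - [0.025,0,0]
    - [0.025,0,0]
    - [0.02,0,0]
    - [0,0,0]
  turn: [0,0,0,0,0,0,0]

```text
clock: 19.35
ee_pos: [0.5292, -0.1886, 0.2579]
tool_rot: [0.0, 0.732, 0.682, 0.001]
contact_force: [-0.3, -1.1, 1.3]
width: 0.491
gripper_force: 0.0
```

```bash
cat >> h.py <<'E'
from scipy import ndimage
def weights(s):
    "knob top centre and bar long-axis yaw of upright weights seen from above"
    W=cloud(s); z=W[...,2]; c=s['pixels'].astype(int)
    L,n=ndimage.label((z>.012)&(z<.07)&(W[...,0]>.3)&(W[...,0]<.75))
    L[225:]=0
    for l in range(1,n+1):
        m=L==l
        if not 300<m.sum()<6000: continue
        q=W[m]; k=q[(q[:,2]>.049)&(q[:,2]<.06)]; b=q[(q[:,2]>.016)&(q[:,2]<.024)]
        if len(k)<20 or len(b)<50: continue
        kc=cv2.minEnclosingCircle((k[:,:2]*1e3).astype(np.float32)); rc=cv2.minAreaRect((b[:,:2]*1e3).astype(np.float32))
        (w,h),a=rc[1],rc[2]; a=a if w>h else a+90
        print('knob',k.mean(0).round(4),'circ',np.round(kc[0],1),round(kc[1],1),'bar',np.round(rc[0],1),np.round((w,h),1),'yaw %.1f'%a,'col',c[m].mean(0).round(), 'px',np.argwhere(m).mean(0).round())
E
python3 - <<'E'
from h import *
s=snap('wrist','w3'); weights(s)
E
```

```text
knob [ 0.6312 -0.0124  0.0533] circ [631.5 -11.4] 8.7 bar [630.6 -16.6] [48.  30.1] yaw 77.5 col [166. 162. 159.] px [ 22. 361.]
knob [ 0.5338 -0.0389  0.0533] circ [533.8 -38.6] 8.8 bar [533.8 -38.5] [30.  60.1] yaw 106.3 col [190. 186. 183.] px [ 48. 277.]
knob [ 0.4367 -0.0321  0.0532] circ [436.3 -31.8] 8.8 bar [436.3 -31.7] [59.9 30.3] yaw 88.7 col [179. 176. 172.] px [ 48. 193.]
knob [ 0.628  -0.1773  0.0548] circ [ 632.3 -178.5] 24.6 bar [ 575.3 -211.8] [ 93.7 123.1] yaw 165.6 col [53. 49. 50.] px [189. 334.]
```

View pics/w3.png

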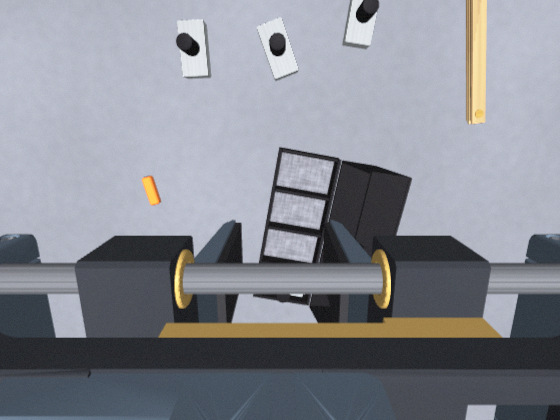

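The three grey weights are at (193,48), (277,48) and (361,22), and all are measured. I'll pick the middle one first.

```bash
python3 -c "
from h import *
plan(.5338,-.0387,.0315,106.3)"
```

```text
turn -20.4 shift mm x 144.1 y 46.9 z 226.3
```

>>> arm_command:
  claw: [0.045,0.045,0.045,0.045,0.045,0.045,0.045,0.045,0.045,0.045,0.045,0.045,0.045,0.045,0.045,0.045,0.045,0.045]
  linear:
    - [0,0,0]
    - [0,0,0]
    - [0,0,0]
    - [0,0,0]
    - [0.024,0.008,0]
    - [0.024,0.008,0]
    - [0.024,0.008,0]
    - [0.024,0.008,0]
    - [0.024,0.008,0]
    - [0.024,0.007,0]
    - [0,0,0.02]
    - [0,0,0.025]
    - [0,0,0.025]
    - [0,0,0.025]
    - [0,0,0.025]
    - [0,0,0.025]
    - [0,0,0.025]
    - [0,0,0]
  turn: [-5.1,-5.1,-5.1,-5.1,0,0,0,0,0,0,0,0,0,0,0,0,0,0]

```text
clock: 21.2
ee_pos: [0.5318, -0.0408, 0.0842]
tool_rot: [-0.003, 0.601, 0.799, -0.002]
contact_force: [0.3, -0.0, 0.2]
width: 0.492
gripper_force: 0.0
```

```bash
python3 -c "
from h import *
plan(.5338,-.0387,.0315,106.3)"
```

```text
turn -0.1 shift mm x 1.4 y 2.5 z 52.7
```

>>> arm_command:
  claw: [0.045,0.045,0.045,0.045,0.045,0.01,0.01,0.01,0.01,0.01,0.01,0.01]
  linear:
    - [0.0015,0.0025,0.005]
    - [0,0,0.018]
    - [0,0,0.018]
    - [0,0,0.011]
    - [0,0,0]
    - [0,0,0]
    - [0,0,0]
    - [0,0,0]
    - [0,0,0]
    - [0,0,0]
    - [0,0,0]
    - [0,0,0]
  turn: [0,0,0,0,0,0,0,0,0,0,0,0]

```text
clock: 22.4
ee_pos: [0.5361, -0.0384, 0.0354]
tool_rot: [0.0, 0.6, 0.8, -0.0]
contact_force: [-2.4, -1.6, 4.1]
width: 0.187
gripper_force: 30.0
```

>>> arm_command:
  claw: [0.01,0.01,0.01,0.01,0.01,0.01,0.01,0.01,0.01,0.01]
  linear:
    - [0,0,-0.01]
    - [0,0,-0.015]
    - [0,0,-0.02]
    - [0,0,-0.02]
    - [0,0,-0.025]
    - [0,0,-0.025]
    - [0,0,-0.025]
    - [0,0,-0.025]
    - [0,0,-0.015]
    - [0,0,0]
  turn: [0,0,0,0,0,0,0,0,0,0]

```text
clock: 23.4
ee_pos: [0.5374, -0.0382, 0.2171]
tool_rot: [0.002, 0.6, 0.8, 0.001]
contact_force: [-0.7, -0.6, -2.7]
width: 0.185
gripper_force: 29.9
```

```bash
python3 -c "
from h import *
plan(*slot(-.025),.0375,-14.8)"
```

```text
turn 121.0 shift mm x 56.9 y 238.1 z 179.6
```

>>> arm_command:
  claw: [0.01,0.01,0.01,0.01,0.01,0.01,0.01,0.01,0.01,0.01,0.01,0.01,0.01,0.01,0.01,0.01,0.01,0.01,0.01,0.01]
  linear:
    - [0,0,0]
    - [0,0,0]
    - [0,0,0]
    - [0,0,0]
    - [0,0,0]
    - [0,0,0]
    - [0,0,0]
    - [0,0,0]
    - [0,0,0]
    - [0,0,0]
    - [0,0,0]
    - [0,0,0]
    - [0,0,0]
    - [0,0,0]
    - [0,0,0]
    - [0,0,0]
    - [0,0,0]
    - [0,0,0]
    - [0,0,0]
    - [0,0,0]
  turn: [6.05,6.05,6.05,6.05,6.05,6.05,6.05,6.05,6.05,6.05,6.05,6.05,6.05,6.05,6.05,6.05,6.05,6.05,6.05,6.05]

```text
clock: 25.4
ee_pos: [0.5353, -0.038, 0.2133]
tool_rot: [-0.0, 0.991, -0.131, -0.001]
contact_force: [0.1, 0.0, -4.1]
width: 0.187
gripper_force: 29.9
```

>>> arm_command:
  claw: [0.01,0.01,0.01,0.01,0.01,0.01,0.01,0.01,0.01,0.01,0.01,0.01,0.01,0.01,0.01,0.01,0.01]
  linear:
    - [0.005,0.018,0]
    - [0.006,0.024,0]
    - [0.006,0.025,0]
    - [0.006,0.025,0]
    - [0.006,0.025,0]
    - [0.006,0.025,0]
    - [0.006,0.025,0]
    - [0.006,0.025,0]
    - [0.006,0.025,0]
    - [0.004,0.02,0]
    - [0,0,0]
    - [0,0,0.02]
    - [0,0,0.025]
    - [0,0,0.025]
    - [0,0,0.025]
    - [0,0,0.02]
    - [0,0,0]
  turn: [0,0,0,0,0,0,0,0,0,0,0,0,0,0,0,0,0]

```text
clock: 27.1
ee_pos: [0.5282, -0.2796, 0.0959]
tool_rot: [-0.002, 0.992, -0.128, -0.004]
contact_force: [0.5, 0.9, -3.2]
width: 0.19
gripper_force: 29.9
```

```bash
python3 -c "
from h import *
plan(*slot(-.025),.041,-14.8)"
```

```text
turn 0.1 shift mm x 4.2 y 2.4 z 54.9
```

>>> arm_command:
  claw: [0.01,0.01,0.01,0.01]
  linear:
    - [0.004,0.0025,0]
    - [0,0,0.022]
    - [0,0,0]
    - [0,0,0]
  turn: [0,0,0,0]

```text
clock: 27.5
ee_pos: [0.5346, -0.2855, 0.0789]
tool_rot: [0.0, 0.992, -0.128, 0.0]
contact_force: [0.1, 0.3, -2.5]
width: 0.19
gripper_force: 29.9
```

```bash
python3 -c "
from h import *
plan(*slot(-.025),.041,-14.8)"
```

```text
turn 0.0 shift mm x -3.5 y -1.8 z 37.9
```

>>> arm_command:
  claw: [0.01,0.01,0.01,0.01,0.01,0.01,0.01]
  linear:
    - [-0.003,-0.0015,0]
    - [0,0,0]
    - [0,0,0.012]
    - [0,0,0.012]
    - [0,0,0.008]
    - [0,0,0.004]
    - [0,0,0]
  turn: [0,0,0,0,0,0,0]

```text
clock: 28.2
ee_pos: [0.5313, -0.283, 0.0412]
tool_rot: [-0.0, 0.992, -0.128, -0.001]
contact_force: [0.9, 0.3, -3.1]
width: 0.188
gripper_force: 29.9
```

>>> arm_command:
  claw: [0.01,0.01,0.01,0.01]
  linear:
    - [0,0,0.001]
    - [0,0,0.001]
    - [0,0,0]
    - [0,0,0]
  turn: [0,0,0,0]

```text
clock: 28.6
ee_pos: [0.532, -0.2834, 0.0405]
tool_rot: [0.0, 0.992, -0.128, 0.001]
contact_force: [0.1, -0.2, 0.7]
width: 0.186
gripper_force: 29.9
```

>>> arm_command:
  claw: [0.034,0.034,0.034,0.034,0.034,0.034,0.034,0.034,0.034,0.034,0.034,0.034]
  linear:
    - [0,0,0]
    - [0,0,0]
    - [0,0,0]
    - [0,0,-0.01]
    - [0,0,-0.02]
    - [0,0,-0.025]
    - [0,0,-0.025]
    - [0,0,-0.025]
    - [0,0,-0.025]
    - [0,0,-0.025]
    - [0,0,-0.025]
    - [0,0,-0.035]
  turn: [0,0,0,0,0,0,0,0,0,0,0,0]

```text
clock: 29.8
ee_pos: [0.5308, -0.2827, 0.2557]
tool_rot: [-0.0, 0.992, -0.128, -0.001]
contact_force: [-0.5, 0.0, 0.1]
width: 0.372
gripper_force: 0.0
```

>>> arm_command:
  claw: [0.045,0.045,0.045,0.045,0.045,0.045,0.045,0.045,0.045,0.045,0.045,0.045,0.045,0.045,0.045,0.045,0.045,0.045,0.045,0.045]
  linear:
    - [0,0,0]
    - [0,0,0]
    - [0,0,0]
    - [0,0,0]
    - [0,0,0]
    - [0,0,0]
    - [0,0,0]
    - [0,0,0]
    - [0,0,0]
    - [0,0,0]
    - [0,0,0]
    - [0,0,0]
    - [0,0,0]
    - [0.02,0,0]
    - [0.025,0,0]
    - [0.025,0,0]
    - [0.025,0,0]
    - [0.02,0,0]
    - [0,0,0]
    - [0,0,0]
  turn: [-8,-8,-8,-8,-8,-8,-8,-8,-8,-8,-8,-8,-5,0,0,0,0,0,0,0]

```text
clock: 31.8
ee_pos: [0.5392, -0.1685, 0.2556]
tool_rot: [0.001, 0.73, 0.684, -0.0]
contact_force: [0.6, 0.0, -0.0]
width: 0.493
gripper_force: 0.0
```

```bash
python3 - <<'E'
from h import *
s=snap('wrist','w4'); weights(s); print(manip.sense()['ee_pos'])
plan(.4364,-.0318,.0335,88.7)
E
```

```text
knob [ 0.6314 -0.0111  0.0532] circ [631.8 -10.8] 8.9 bar [631.9 -10.6] [60.5 29.9] yaw 77.7 col [179. 175. 172.] px [ 35. 355.]
knob [ 0.4369 -0.0321  0.0533] circ [436.7 -31.8] 9.0 bar [436.2 -31.5] [60.2 30.3] yaw 88.3 col [179. 176. 173.] px [ 66. 187.]
knob [ 0.6286 -0.1774  0.055 ] circ [ 631.6 -178.9] 23.9 bar [ 578.6 -201.6] [ 72.6 124.2] yaw 165.8 col [51. 47. 48.] px [198. 326.]
[ 0.53914666 -0.1690199   0.25545852]
turn -2.5 shift mm x 134.9 y -105.8 z 222.0
```

>>> arm_command:
  claw: [0.045,0.045,0.045,0.045,0.045,0.045,0.045,0.045,0.045,0.045,0.045,0.045,0.045,0.045,0.045,0.045,0.045,0.045]
  linear:
    - [0,0,0]
    - [0.018,-0.014,0]
    - [0.023,-0.018,0]
    - [0.023,-0.018,0]
    - [0.023,-0.018,0]
    - [0.023,-0.018,0]
    - [0.0245,-0.0195,0]
    - [0,0,0]
    - [0,0,0.02]
    - [0,0,0.025]
    - [0,0,0.025]
    - [0,0,0.025]
    - [0,0,0.025]
    - [0,0,0.025]
    - [0,0,0.025]
    - [0,0,0]
    - [0,0,0]
    - [0,0,0]
  turn: [-2.4,0,0,0,0,0,0,0,0,0,0,0,0,0,0,0,0,0]

```text
clock: 33.65
ee_pos: [0.4383, -0.0321, 0.0862]
tool_rot: [0.001, 0.716, 0.698, 0.001]
contact_force: [-0.8, 0.3, 0.2]
width: 0.49
gripper_force: 0.0
```

```bash
python3 -c "
from h import *
plan(.4366,-.0318,.0335,88.5)"
```

```text
turn 0.1 shift mm x 0.2 y -1.7 z 52.7
```

>>> arm_command:
  claw: [0.045,0.045,0.045,0.045,0.045,0.01,0.01,0.01,0.01,0.01,0.01,0.01]
  linear:
    - [0,-0.0015,0.005]
    - [0,0,0.018]
    - [0,0,0.018]
    - [0,0,0.011]
    - [0,0,0]
    - [0,0,0]
    - [0,0,0]
    - [0,0,0]
    - [0,0,0]
    - [0,0,0]
    - [0,0,0]
    - [0,0,0]
  turn: [0,0,0,0,0,0,0,0,0,0,0,0]

```text
clock: 34.85
ee_pos: [0.436, -0.0315, 0.0334]
tool_rot: [0.001, 0.715, 0.699, 0.0]
contact_force: [1.0, -0.2, 5.8]
width: 0.184
gripper_force: 30.0
```

>>> arm_command:
  claw: [0.01,0.01,0.01,0.01,0.01,0.01,0.01,0.01,0.01,0.01]
  linear:
    - [0,0,-0.01]
    - [0,0,-0.015]
    - [0,0,-0.02]
    - [0,0,-0.02]
    - [0,0,-0.025]
    - [0,0,-0.025]
    - [0,0,-0.025]
    - [0,0,-0.025]
    - [0,0,-0.015]
    - [0,0,0]
  turn: [0,0,0,0,0,0,0,0,0,0]

```text
clock: 35.85
ee_pos: [0.436, -0.0315, 0.2148]
tool_rot: [0.001, 0.715, 0.699, 0.001]
contact_force: [1.0, 0.8, -2.0]
width: 0.191
gripper_force: 30.0
```

>>> arm_command:
  claw: [0.01,0.01,0.01,0.01,0.01,0.01,0.01,0.01,0.01,0.01,0.01,0.01,0.01,0.01,0.01,0.01,0.01,0.01]
  linear:
    - [0,0,0]
    - [0,0,0]
    - [0,0,0]
    - [0,0,0]
    - [0,0,0]
    - [0,0,0]
    - [0,0,0]
    - [0,0,0]
    - [0,0,0]
    - [0,0,0]
    - [0,0,0]
    - [0,0,0]
    - [0,0,0]
    - [0,0,0]
    - [0,0,0]
    - [0,0,0]
    - [0,0,0]
    - [0,0,0]
  turn: [6.4,6.4,6.4,6.4,6.4,6.4,6.4,6.4,6.4,6.4,6.4,6.4,6.4,6.4,6.4,7.2,0,0]

```text
clock: 37.65
ee_pos: [0.4346, -0.0313, 0.212]
tool_rot: [0.0, 0.992, -0.125, -0.001]
contact_force: [-0.2, -0.5, -1.7]
width: 0.187
gripper_force: 30.0
```

```bash
python3 -c "
from h import *
plan(*slot(.025),.041,-14.8)"
```

```text
turn 0.4 shift mm x 158.1 y 168.4 z 171.0
```

>>> arm_command:
  claw: [0.01,0.01,0.01,0.01,0.01,0.01,0.01,0.01,0.01,0.01,0.01,0.01,0.01,0.01,0.01,0.01,0.01,0.01]
  linear:
    - [0.012,0.013,0]
    - [0.018,0.019,0]
    - [0.018,0.019,0]
    - [0.018,0.019,0]
    - [0.018,0.019,0]
    - [0.018,0.019,0]
    - [0.018,0.02,0]
    - [0.018,0.02,0]
    - [0.018,0.02,0]
    - [0.002,0,0]
    - [0,0,0]
    - [0,0,0.02]
    - [0,0,0.025]
    - [0,0,0.025]
    - [0,0,0.025]
    - [0,0,0.025]
    - [0,0,0]
    - [0,0,0]
  turn: [0.4,0,0,0,0,0,0,0,0,0,0,0,0,0,0,0,0,0]

```text
clock: 39.45
ee_pos: [0.5446, -0.2337, 0.0933]
tool_rot: [-0.0, 0.992, -0.13, -0.0]
contact_force: [1.0, -0.3, -1.6]
width: 0.186
gripper_force: 30.0
```

```bash
python3 -c "
from h import *
plan(*slot(.025),.041,-14.8)"
```

```text
turn -0.1 shift mm x 0.1 y 0.9 z 52.3
```

>>> arm_command:
  claw: [0.01,0.01,0.01,0.01,0.01,0.01,0.01,0.01]
  linear:
    - [0,0.001,0.012]
    - [0,0,0.015]
    - [0,0,0.012]
    - [0,0,0.008]
    - [0,0,0.004]
    - [0,0,0.002]
    - [0,0,0]
    - [0,0,0]
  turn: [0,0,0,0,0,0,0,0]

```text
clock: 40.25
ee_pos: [0.5449, -0.2356, 0.0404]
tool_rot: [0.0, 0.991, -0.13, 0.0]
contact_force: [-0.1, -0.1, -1.1]
width: 0.184
gripper_force: 30.0
```

>>> arm_command:
  claw: [0.01,0.01,0.01]
  linear:
    - [0,0,0.001]
    - [0,0,0]
    - [0,0,0]
  turn: [0,0,0]

```text
clock: 40.55
ee_pos: [0.5446, -0.2355, 0.0391]
tool_rot: [0.0, 0.991, -0.13, 0.0]
contact_force: [0.7, -0.5, -1.1]
width: 0.186
gripper_force: 30.0
```

One more millimetre, then release, lift and go for the last weight with a look on the way.

>>> arm_command:
  claw: [0.01,0.01,0.034,0.034,0.034,0.034,0.034,0.034,0.034,0.034,0.034,0.034,0.034,0.034]
  linear:
    - [0,0,0.001]
    - [0,0,0]
    - [0,0,0]
    - [0,0,0]
    - [0,0,0]
    - [0,0,-0.01]
    - [0,0,-0.02]
    - [0,0,-0.025]
    - [0,0,-0.025]
    - [0,0,-0.025]
    - [0,0,-0.025]
    - [0,0,-0.025]
    - [0,0,-0.025]
    - [0,0,-0.035]
  turn: [0,0,0,0,0,0,0,0,0,0,0,0,0,0]

```text
clock: 41.95
ee_pos: [0.5436, -0.235, 0.2537]
tool_rot: [-0.0, 0.991, -0.13, -0.001]
contact_force: [0.6, -0.8, 0.2]
width: 0.376
gripper_force: 0.0
```

>>> arm_command:
  claw: [0.045,0.045,0.045,0.045,0.045,0.045,0.045,0.045,0.045,0.045,0.045,0.045,0.045,0.045,0.045,0.045,0.045,0.045]
  linear:
    - [0,0,0]
    - [0,0,0]
    - [0,0,0]
    - [0,0,0]
    - [0,0,0]
    - [0,0,0]
    - [0,0,0]
    - [0,0,0]
    - [0,0,0]
    - [0,0,0]
    - [0,0,0]
    - [0,0,0]
    - [0.01,0.015,0]
    - [0.01,0.015,0]
    - [0.01,0.015,0]
    - [0.01,0.015,0]
    - [0,0,0]
    - [0,0,0]
  turn: [-8,-8,-8,-8,-8,-8,-8,-8,-8,-8,-8,-4.5,0,0,0,0,0,0]

```text
clock: 43.75
ee_pos: [0.6113, -0.2092, 0.2531]
tool_rot: [-0.0, 0.779, 0.626, -0.0]
contact_force: [-0.1, -0.6, -0.7]
width: 0.498
gripper_force: 0.0
```

```bash
python3 - <<'E'
from h import *
s=snap('wrist','w5'); weights(s); print(manip.sense()['ee_pos'])
plan(.6315,-.011,.0335,77.6)
E
```

```text
knob [ 0.6297 -0.1778  0.0546] circ [ 630.9 -178.8] 23.7 bar [ 567.9 -212.6] [ 98.8 109.8] yaw 165.6 col [51. 47. 48.] px [182. 255.]
knob [ 0.5472 -0.2347  0.0571] circ [ 545.9 -237.4] 8.9 bar [ 546.1 -237.7] [30.6 59.3] yaw 165.0 col [192. 188. 184.] px [210. 238.]
[ 0.61101738 -0.20944773  0.25325246]
turn -0.1 shift mm x 198.2 y -22.6 z 219.8
```

>>> arm_command:
  claw: [0.045,0.045,0.045,0.045,0.045,0.045]
  linear:
    - [0.02,-0.005,0]
    - [0.025,-0.005,0]
    - [0.025,-0.005,0]
    - [0.02,-0.005,0]
    - [0,0,0]
    - [0,0,0]
  turn: [0,0,0,0,0,0]

```text
clock: 44.4
ee_pos: [0.6111, -0.1177, 0.2535]
tool_rot: [0.001, 0.78, 0.626, -0.0]
contact_force: [0.6, -0.6, -0.5]
width: 0.493
gripper_force: 0.0
```

```bash
python3 - <<'E'
from h import *
s=snap('wrist','w6'); weights(s); print(manip.sense()['ee_pos'])
plan(.6315,-.011,.0335,77.6)
E
```

```text
knob [0.5067 0.0761 0.0532] circ [506.2  76.6] 9.0 bar [506.3  76.8] [30.  60.5] yaw 152.8 col [201.  81. 157.] px [ 31. 155.]
knob [0.623  0.0145 0.0533] circ [623.2  14.8] 8.8 bar [622.3  15.1] [60.3 29. ] yaw 77.5 col [187. 183. 179.] px [ 64. 268.]
[ 0.61116951 -0.11807612  0.25332247]
turn -0.1 shift mm x 108.9 y -3.1 z 219.8
```

The weight was knocked to (0.623, 0.015). The plan now uses the new position.

```bash
python3 -c "
from h import *
plan(.6229,.0147,.0335,77.5)"
```

```text
turn 0.0 shift mm x 132.2 y -17.3 z 219.8
```

>>> arm_command:
  claw: [0.045,0.045,0.045,0.045,0.045,0.045,0.045,0.045,0.045,0.045,0.045,0.045,0.045,0.045,0.045,0.045,0.045]
  linear:
    - [0.018,-0.002,0]
    - [0.024,-0.003,0]
    - [0.024,-0.003,0]
    - [0.024,-0.003,0]
    - [0.024,-0.003,0]
    - [0.018,-0.0033,0]
    - [0,0,0]
    - [0,0,0.02]
    - [0,0,0.025]
    - [0,0,0.025]
    - [0,0,0.025]
    - [0,0,0.025]
    - [0,0,0.025]
    - [0,0,0.025]
    - [0,0,0]
    - [0,0,0]
    - [0,0,0]
  turn: [0,0,0,0,0,0,0,0,0,0,0,0,0,0,0,0,0]

```text
clock: 46.15
ee_pos: [0.6244, 0.0151, 0.0846]
tool_rot: [0.001, 0.78, 0.626, 0.001]
contact_force: [0.5, -0.6, 0.3]
width: 0.493
gripper_force: 0.0
```

```bash
python3 -c "
from h import *
plan(.6229,.0147,.0335,77.5)"
```

```text
turn 0.0 shift mm x -0.7 y -1.3 z 51.1
```

>>> arm_command:
  claw: [0.045,0.045,0.045,0.045,0.045,0.01,0.01,0.01,0.01,0.01,0.01,0.01]
  linear:
    - [-0.0005,-0.001,0.005]
    - [0,0,0.018]
    - [0,0,0.018]
    - [0,0,0.01]
    - [0,0,0]
    - [0,0,0]
    - [0,0,0]
    - [0,0,0]
    - [0,0,0]
    - [0,0,0]
    - [0,0,0]
    - [0,0,0]
  turn: [0,0,0,0,0,0,0,0,0,0,0,0]

```text
clock: 47.35
ee_pos: [0.6227, 0.0152, 0.0326]
tool_rot: [0.001, 0.78, 0.626, 0.001]
contact_force: [1.4, -0.1, 4.0]
width: 0.189
gripper_force: 30.0
```

>>> arm_command:
  claw: [0.01,0.01,0.01,0.01,0.01,0.01,0.01,0.01,0.01,0.01]
  linear:
    - [0,0,-0.01]
    - [0,0,-0.015]
    - [0,0,-0.02]
    - [0,0,-0.02]
    - [0,0,-0.025]
    - [0,0,-0.025]
    - [0,0,-0.025]
    - [0,0,-0.025]
    - [0,0,-0.015]
    - [0,0,0]
  turn: [0,0,0,0,0,0,0,0,0,0]

```text
clock: 48.35
ee_pos: [0.6227, 0.0153, 0.2141]
tool_rot: [0.001, 0.78, 0.626, 0.001]
contact_force: [-0.3, 0.2, -3.3]
width: 0.188
gripper_force: 30.0
```

>>> arm_command:
  claw: [0.01,0.01,0.01,0.01,0.01,0.01,0.01,0.01,0.01,0.01,0.01,0.01,0.01,0.01,0.01,0.01,0.01,0.01]
  linear:
    - [0,0,0]
    - [0,0,0]
    - [0,0,0]
    - [0,0,0]
    - [0,0,0]
    - [0,0,0]
    - [0,0,0]
    - [0,0,0]
    - [0,0,0]
    - [0,0,0]
    - [0,0,0]
    - [0,0,0]
    - [0,0,0]
    - [0,0,0]
    - [0,0,0]
    - [0,0,0]
    - [0,0,0]
    - [0,0,0]
  turn: [5.8,5.8,5.8,5.8,5.8,5.8,5.8,5.8,5.8,5.8,5.8,5.8,5.8,5.8,5.8,5.3,0,0]

```text
clock: 50.15
ee_pos: [0.6213, 0.0153, 0.2107]
tool_rot: [0.0, 0.992, -0.127, -0.001]
contact_force: [0.5, -0.2, -3.2]
width: 0.194
gripper_force: 30.0
```

```bash
python3 -c "
from h import *
plan(*slot(.075),.041,-14.8)"
```

```text
turn 0.2 shift mm x -10.6 y 211.2 z 169.7
```

>>> arm_command:
  claw: [0.01,0.01,0.01,0.01,0.01,0.01,0.01,0.01,0.01,0.01,0.01,0.01,0.01,0.01,0.01,0.01,0.01,0.01]
  linear:
    - [-0.001,0.016,0]
    - [-0.001,0.023,0]
    - [-0.001,0.025,0]
    - [-0.001,0.025,0]
    - [-0.001,0.025,0]
    - [-0.001,0.025,0]
    - [-0.001,0.025,0]
    - [-0.0015,0.025,0]
    - [-0.002,0.022,0]
    - [0,0,0]
    - [0,0,0]
    - [0,0,0.02]
    - [0,0,0.025]
    - [0,0,0.025]
    - [0,0,0.025]
    - [0,0,0.025]
    - [0,0,0]
    - [0,0,0]
  turn: [0,0,0,0,0,0,0,0,0,0,0,0,0,0,0,0,0,0]

```text
clock: 51.95
ee_pos: [0.5585, -0.1856, 0.0922]
tool_rot: [-0.0, 0.992, -0.128, -0.0]
contact_force: [-0.1, 0.5, -2.4]
width: 0.189
gripper_force: 30.0
```

```bash
python3 -c "
from h import *
plan(*slot(.075),.0385,-14.8)"
```

```text
turn 0.1 shift mm x -1.2 y 0.9 z 53.7
```

>>> arm_command:
  claw: [0.01,0.01,0.01,0.01,0.01,0.01,0.01,0.01]
  linear:
    - [-0.001,0.001,0.012]
    - [0,0,0.015]
    - [0,0,0.012]
    - [0,0,0.009]
    - [0,0,0.004]
    - [0,0,0.002]
    - [0,0,0]
    - [0,0,0]
  turn: [0,0,0,0,0,0,0,0]

```text
clock: 52.75
ee_pos: [0.5574, -0.187, 0.0385]
tool_rot: [0.0, 0.992, -0.128, 0.001]
contact_force: [-0.1, -0.4, -3.0]
width: 0.187
gripper_force: 30.0
```

>>> arm_command:
  claw: [0.01,0.01,0.034,0.034,0.034,0.034,0.034,0.034,0.034,0.034,0.034,0.034,0.034,0.034]
  linear:
    - [0,0,0.001]
    - [0,0,0]
    - [0,0,0]
    - [0,0,0]
    - [0,0,0]
    - [0,0,-0.01]
    - [0,0,-0.02]
    - [0,0,-0.025]
    - [0,0,-0.025]
    - [0,0,-0.025]
    - [0,0,-0.025]
    - [0,0,-0.025]
    - [0,0,-0.025]
    - [0,0,-0.035]
  turn: [0,0,0,0,0,0,0,0,0,0,0,0,0,0]

```text
clock: 54.15
ee_pos: [0.556, -0.1865, 0.2527]
tool_rot: [-0.0, 0.992, -0.128, -0.001]
contact_force: [0.4, -0.2, -0.1]
width: 0.373
gripper_force: 0.0
```

```bash
python3 - <<'E'
from h import *
plan(.41,-.223,.254,-14.8)
E
```

```text
turn 0.0 shift mm x -131.9 y 72.6 z -1.3
```

Now check the packing from the same viewing pose and measure the lid.

>>> arm_command:
  claw: [0.034,0.034,0.034,0.034,0.034,0.034,0.034,0.034]
  linear:
    - [-0.02,0.011,0]
    - [-0.022,0.012,0]
    - [-0.022,0.012,0]
    - [-0.022,0.012,0]
    - [-0.022,0.012,0]
    - [-0.022,0.012,0]
    - [0,0,0]
    - [0,0,0]
  turn: [0,0,0,0,0,0,0,0]

```text
clock: 54.95
ee_pos: [0.4134, -0.2225, 0.2529]
tool_rot: [0.0, 0.992, -0.129, 0.001]
contact_force: [-0.7, -0.1, 0.4]
width: 0.373
gripper_force: 0.0
```

```bash
python3 - <<'E'
from h import *
s=snap('wrist','w7'); print(manip.sense()['ee_pos'])
W=cloud(s); z=W[...,2]; c=s['pixels'].astype(int)
d=(W[...,:2]-ORG); lx=(d@OX)*1e3; ly=(d@OY)*1e3
for y in (-75,-25,25,75):
    a=(abs(ly-y)<22)&(abs(lx)<36)
    k=a&(z>.050)&(z<.066); b=a&(z>.017)&(z<.032)&(c.mean(2)>100)
    rc=cv2.minAreaRect(np.stack([lx[b],ly[b]],1).astype(np.float32))
    print(y,'knob',lx[k].mean().round(1),ly[k].mean().round(1),np.nanmedian(z[k]).round(4),'bar',np.round(rc[0],1),np.round(rc[1],1),round(rc[2],1),'barz',np.nanmedian(z[b]).round(4),np.nanpercentile(z[b],[5,95]).round(4))
t=snap('scene','s7'); W=cloud(t); d=(W[...,:2]-ORG); lx=(d@OX)*1e3; ly=(d@OY)*1e3; z=W[...,2]*1e3
m=(abs(ly)<95)&(lx>30)&(lx<120)&(z>15)&(z<130)
for h in range(20,125,8):
    q=m&(z>h)&(z<h+8); print(h,q.sum(),np.nanpercentile(lx[q],[5,50,95]).round(1) if q.sum()>5 else '')
E
```

```text
[ 0.41390108 -0.22241159  0.25263457]
-75 knob -1.7 -75.3 0.0583 bar [ -1.2 -76.1] [30.5 59.9] 89.9 barz 0.0244 [0.022  0.0259]
-25 knob -0.4 -25.5 0.0583 bar [ -0.2 -26. ] [59.4 29.9] 0.4 barz 0.0244 [0.0229 0.0259]
25 knob -0.6 22.4 0.0584 bar [-0.4 22.8] [59.7 29.3] 0.1 barz 0.0246 [0.0229 0.026 ]
75 knob -0.8 72.2 0.0583 bar [-0.5 72.9] [30.6 59.6] 90.0 barz 0.0245 [0.023  0.0261]
20 29 [30.9 88.5 90. ]
28 28 [89.5 91.2 92.2]
36 34 [90.7 92.6 94.1]
44 34 [93.7 94.7 95.5]
52 31 [95.1 96.4 97.2]
60 35 [97.3 98.1 99.6]
68 35 [ 98.2 100.1 101. ]
76 46 [100.4 101.3 102.3]
84 108 [ 89.2 101.  103.7]
92 734 [ 65.   85.  101.7]
100 226 [58.7 66.2 78.6]
108 28 [64.2 65.9 67.7]
116 1 
124 0
```

View pics/w7.png

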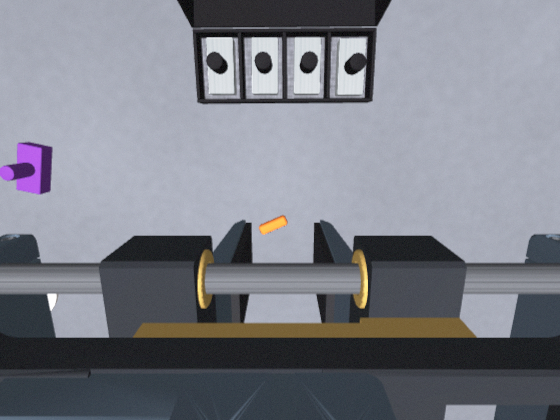

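All four weights stand flat in the compartments: bar tops read 24.5 mm, knobs up, at image row ~62. The lid stands at about 1.81 rad. I'll go behind it with the fingers closed.

```bash
python3 -c "
from h import *
p=ORG+.145*OX; print(p); plan(*p,.083,-14.8)"
```

```text
[ 0.679215 -0.295975]
turn 0.1 shift mm x 275.1 y 3.5 z 169.4
```

>>> arm_command:
  claw: [0,0,0,0,0,0,0,0,0,0,0,0,0,0,0]
  linear:
    - [0.015,0.0035,0]
    - [0.025,0,0]
    - [0.025,0,0]
    - [0.025,0,0]
    - [0.025,0,0]
    - [0.025,0,0]
    - [0.025,0,0]
    - [0.025,0,0]
    - [0.025,0,0]
    - [0.025,0,0]
    - [0.02,0,0]
    - [0.015,0,0]
    - [0,0,0]
    - [0,0,0]
    - [0,0,0]
  turn: [0,0,0,0,0,0,0,0,0,0,0,0,0,0,0]

```text
clock: 56.55
ee_pos: [0.6779, -0.2953, 0.2519]
tool_rot: [-0.0, 0.992, -0.128, -0.0]
contact_force: [-0.7, -0.3, -0.3]
width: 0.003
gripper_force: 0.0
```

>>> arm_command:
  claw: [0,0,0,0,0,0,0,0,0,0]
  linear:
    - [0,0,0.02]
    - [0,0,0.025]
    - [0,0,0.025]
    - [0,0,0.025]
    - [0,0,0.025]
    - [0,0,0.025]
    - [0,0,0.02]
    - [0,0,0.004]
    - [0,0,0]
    - [0,0,0]
  turn: [0,0,0,0,0,0,0,0,0,0]

```text
clock: 57.55
ee_pos: [0.6789, -0.2961, 0.0848]
tool_rot: [0.0, 0.992, -0.128, 0.001]
contact_force: [0.2, -0.3, 0.7]
width: 0.006
gripper_force: 0.0
```

```bash
python3 -c "
from h import *
p=ORG+.120*OX;  plan(*p,.083,-14.8)"
```

```text
turn 0.0 shift mm x -24.7 y -0.2 z 1.8
```

>>> arm_command:
  claw: [0,0,0,0,0,0,0,0,0]
  linear:
    - [-0.012,0,0]
    - [-0.013,0,0]
    - [-0.008,0,-0.006]
    - [-0.009,0,-0.007]
    - [-0.01,0,-0.005]
    - [-0.01,0,-0.005]
    - [-0.01,0,-0.003]
    - [-0.011,0,-0.002]
    - [0,0,0]
  turn: [0,0,0,0,0,0,0,0,0]

```text
clock: 58.45
ee_pos: [0.5958, -0.274, 0.1111]
tool_rot: [-0.0, 0.992, -0.129, -0.001]
contact_force: [-0.2, 0.7, -0.5]
width: 0.005
gripper_force: 0.0
```

>>> arm_command:
  claw: [0,0,0,0,0,0,0,0,0]
  linear:
    - [-0.011,0,0]
    - [-0.012,0,0.001]
    - [-0.01,0,0.003]
    - [-0.011,0,0.004]
    - [-0.009,0,0.006]
    - [-0.009,0,0.006]
    - [-0.008,0,0.008]
    - [-0.007,0,0.008]
    - [0,0,0]
  turn: [0,0,0,0,0,0,0,0,0]

```text
clock: 59.35
ee_pos: [0.523, -0.2549, 0.0748]
tool_rot: [0.0, 0.992, -0.129, 0.0]
contact_force: [0.0, -0.5, 0.1]
width: 0.005
gripper_force: 0.0
```

>>> arm_command:
  claw: [0,0,0,0]
  linear:
    - [0,0,0.002]
    - [0,0,0.002]
    - [0,0,0]
    - [0,0,0]
  turn: [0,0,0,0]

```text
clock: 59.75
ee_pos: [0.523, -0.2549, 0.0746]
tool_rot: [0.0, 0.992, -0.128, 0.0]
contact_force: [-7.8, 3.4, 26.5]
width: 0.003
gripper_force: 12.8
```

>>> arm_command:
  claw: [0,0,0,0,0,0,0,0,0]
  linear:
    - [0,0,-0.004]
    - [0,0,-0.015]
    - [0,0,-0.025]
    - [0,0,-0.025]
    - [0,0,-0.025]
    - [0,0,-0.025]
    - [0,0,-0.025]
    - [0,0,-0.025]
    - [0,0,-0.025]
  turn: [0,0,0,0,0,0,0,0,0]

```text
clock: 60.65
ee_pos: [0.523, -0.2548, 0.2648]
tool_rot: [-0.0, 0.992, -0.128, -0.001]
contact_force: [0.8, 0.1, -0.5]
width: 0.007
gripper_force: 0.0
```

>>> arm_command:
  claw: [0.03,0.03,0.03,0.03,0.03,0.03,0.03,0.03,0.03,0.03,0.03,0.03,0.03,0.03,0.03]
  linear:
    - [0,0,0]
    - [0,0,0]
    - [0,0,0]
    - [0,0,0]
    - [0,0,0]
    - [0,0,0]
    - [0,0,0]
    - [0,0,0]
    - [0,0,0]
    - [0,0,0]
    - [0,0,0]
    - [0,0,0]
    - [0,0,0]
    - [0,0,0]
    - [0,0,0]
  turn: [-8,-8,-8,-8,-8,-8,-8,-8,-8,-8,-8,-8,-4.8,0,0]

```text
clock: 62.15
ee_pos: [0.5232, -0.2549, 0.2641]
tool_rot: [-0.001, 0.732, 0.682, -0.0]
contact_force: [-0.6, 0.1, -0.1]
width: 0.334
gripper_force: 0.0
```

```bash
python3 - <<'E'
from h import *
plan(.455,.19,.27,86)
s=snap('scene','s8'); cv2.imwrite('pics/s8c.png',cv2.resize(s['pixels'][120:300,100:440],None,fx=2,fy=2))
W=cloud(s); d=(W[...,:2]-ORG); lx=(d@OX)*1e3; ly=(d@OY)*1e3; z=W[...,2]*1e3
for a in (-30,-15,0,15,30):
    q=(abs(ly)<80)&(abs(lx-a)<6)&(z>50)&(z<140); print(a,q.sum(),np.nanmedian(z[q]).round(1) if q.any() else '')
E
```

```text
turn -0.1 shift mm x 439.1 y -99.1 z -5.9
-30 182 74.3
-15 180 75.3
0 184 74.7
15 192 75.1
30 202 74.5
```

View pics/s8c.png

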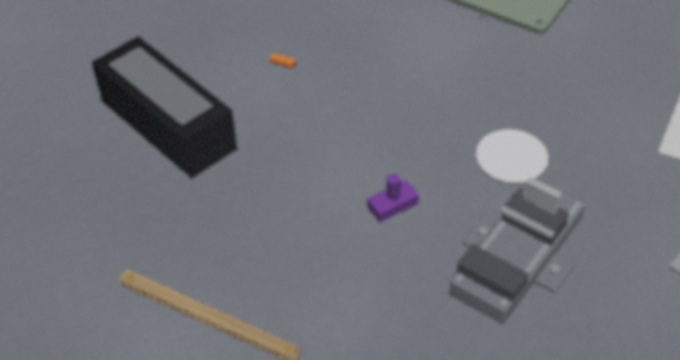

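The lid is flat and shut, with its top plate at (160,85) reading 75 mm. The vise is open and empty, and the bystanders are untouched. Next, the jaw.

>>> arm_command:
  claw: [0.03,0.03,0.03,0.03,0.03,0.03,0.03,0.03,0.03,0.03,0.03,0.03,0.03,0.03,0.03,0.03,0.03,0.03,0.03,0.03]
  linear:
    - [0.018,-0.004,0]
    - [0.025,-0.006,0]
    - [0.025,-0.006,0]
    - [0.025,-0.006,0]
    - [0.025,-0.006,0]
    - [0.025,-0.006,0]
    - [0.025,-0.006,0]
    - [0.025,-0.006,0]
    - [0.025,-0.006,0]
    - [0.025,-0.006,0]
    - [0.025,-0.006,0]
    - [0.025,-0.006,0]
    - [0.025,-0.006,0]
    - [0.025,-0.006,0]
    - [0.025,-0.006,0]
    - [0.025,-0.006,0]
    - [0.025,-0.006,0]
    - [0.021,-0.005,0]
    - [0,0,0]
    - [0,0,0]
  turn: [0,0,0,0,0,0,0,0,0,0,0,0,0,0,0,0,0,0,0,0]

```text
clock: 64.2
ee_pos: [0.4483, 0.1903, 0.2648]
tool_rot: [0.0, 0.731, 0.683, -0.0]
contact_force: [0.4, 0.2, -0.1]
width: 0.326
gripper_force: 0.0
```

```bash
cat >> h.py <<'E'
VO=np.array([.5051,.2467]); VX=np.array([.9976,-.0698]); VY=np.array([.0698,.9976])
def tab(s):
    W=cloud(s); d=W[...,:2]-VO; m=(abs(d@VX)<.12)&(abs(d@VY)<.03)&(W[...,2]>.083)&(W[...,2]<.095); m[225:]=0
    c=W[m].mean(0); x=(c[:2]-VO)@VX; print('tab',m.sum(),c.round(4),'jaw mm',1e3*(.04-(x+.03))); return c
E
python3 - <<'E'
from h import *
s=snap('wrist','w9'); c=tab(s); print(manip.sense()['ee_pos']); plan(c[0],c[1],.063,86)
E
```

```text
tab 405 [0.4527 0.2516 0.088 ] jaw mm 62.56501347060957
[0.44856139 0.18984349 0.26491145]
turn 0.0 shift mm x 61.9 y -0.1 z 201.9
```

>>> arm_command:
  claw: [0.03,0.03,0.03,0.03,0.03,0.03,0.03,0.03,0.03,0.03,0.03,0.03,0.03,0.03,0.03,0.005,0.005,0.005,0.005,0.005]
  linear:
    - [0.02,0,0]
    - [0.022,0,0]
    - [0.018,0,0]
    - [0,0,0]
    - [0,0,0.02]
    - [0,0,0.025]
    - [0,0,0.025]
    - [0,0,0.025]
    - [0,0,0.025]
    - [0,0,0.025]
    - [0,0,0.02]
    - [0,0,0.02]
    - [0,0,0.01]
    - [0,0,0.006]
    - [0,0,0]
    - [0,0,0]
    - [0,0,0]
    - [0,0,0]
    - [0,0,0]
    - [0,0,0]
  turn: [0,0,0,0,0,0,0,0,0,0,0,0,0,0,0,0,0,0,0,0]
  force: 25

```text
clock: 66.25
ee_pos: [0.4535, 0.2503, 0.0646]
tool_rot: [0.0, 0.731, 0.682, 0.001]
contact_force: [-0.5, -1.1, 5.9]
width: 0.107
gripper_force: 25.0
```

>>> arm_command:
  claw: [0.005,0.005,0.005,0.005,0.005,0.005,0.005,0.005,0.005,0.005,0.005]
  linear:
    - [0,0.004,0]
    - [0,0.007,0]
    - [0,0.008,0]
    - [0,0.008,0]
    - [0,0.008,0]
    - [0,0.008,0]
    - [0,0.007,0]
    - [0,0.005,0]
    - [0,0.003,0]
    - [0,0,0]
    - [0,0,0]
  turn: [0,0,0,0,0,0,0,0,0,0,0]

```text
clock: 67.35
ee_pos: [0.5114, 0.246, 0.0646]
tool_rot: [0.0, 0.731, 0.682, 0.0]
contact_force: [-0.8, -1.4, 4.7]
width: 0.112
gripper_force: 25.0
```

>>> arm_command:
  claw: [0.005,0.005,0.005,0.005,0.005]
  linear:
    - [0,0.002,0]
    - [0,0.002,0]
    - [0,0.001,0]
    - [0,0,0]
    - [0,0,0]
  turn: [0,0,0,0,0]

```text
clock: 67.85
ee_pos: [0.5156, 0.2458, 0.0646]
tool_rot: [-0.0, 0.731, 0.682, -0.0]
contact_force: [-3.1, -0.6, 6.2]
width: 0.106
gripper_force: 25.0
```

>>> arm_command:
  claw: [0.005,0.005,0.005,0.005]
  linear:
    - [0,0.001,0]
    - [0,0.001,0]
    - [0,0,0]
    - [0,0,0]
  turn: [0,0,0,0]

```text
clock: 68.25
ee_pos: [0.5155, 0.2457, 0.0646]
tool_rot: [-0.002, 0.731, 0.682, -0.002]
contact_force: [-8.4, 0.1, 9.7]
width: 0.111
gripper_force: 25.0
```

Resistance is climbing with no motion, so the jaw is at its stop. One more small push, then release and retreat.

>>> arm_command:
  claw: [0.005,0.005,0.03,0.03,0.03,0.03,0.03,0.03,0.03,0.03,0.03,0.03,0.03,0.03,0.03]
  linear:
    - [0,0.001,0]
    - [0,0,0]
    - [0,0,0]
    - [0,0,0]
    - [0,0,0]
    - [0,0,-0.015]
    - [0,0,-0.025]
    - [0,0,-0.025]
    - [0,0,-0.025]
    - [0,0,-0.025]
    - [0,0,-0.025]
    - [0,0,-0.025]
    - [0,0,-0.025]
    - [-0.03,-0.01,0]
    - [-0.03,-0.01,0]
  turn: [0,0,0,0,0,0,0,0,0,0,0,0,0,0,0]

```text
clock: 69.75
ee_pos: [0.4954, 0.1867, 0.2543]
tool_rot: [0.001, 0.731, 0.683, 0.001]
contact_force: [0.3, 0.3, -0.1]
width: 0.333
gripper_force: 0.0
```

```bash
python3 - <<'E'
from h import *
s=snap('wrist','w10'); tab(s)
s=snap('side','t10'); W=cloud(s); d=(W[...,:2]-ORG); lx=(d@OX)*1e3; ly=(d@OY)*1e3; z=W[...,2]*1e3
for a in (-30,0,30):
    q=(abs(ly)<80)&(abs(lx-a)<6)&(z>50)&(z<140); print(a,q.sum(),np.nanmedian(z[q]).round(1))
E
```

```text
tab 447 [0.5151 0.2467 0.088 ] jaw mm 0.07438460919248491
-30 24 76.4
0 23 77.1
30 28 76.1
```

View pics/t10.png

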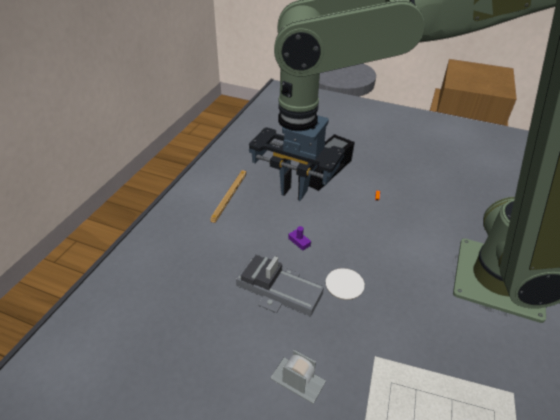

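The vise at (275,280) has its jaws closed, measuring 0.1 mm. The lid at (335,165) is shut, the arm is clear and everything else is in place. Handing in.

```bash
python3 -c "
from rig import manip
print(manip.close_job())"
```

```text
the job is handed in; nothing more can be done
None
```

I handed the job in at about 70 s: all four weights (the finished one and three loose ones) stand in the organiser, one to a compartment with knobs up, the lid is fully shut, and the empty vise's jaw is closed (about 0.1 mm gap by camera); one loose weight got knocked aside on the way and was re-found, and the other things on the table were left untouched.

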